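# Latch the board clamp at the repair bench

## Task

Clamp the circuit board in the jig: take the draw-latch claw by its yellow tab, hook its tooth behind the brass keeper and gently draw it back by hand until the blue jaw is lightly snug against the board carrier (feel for a pull of about 8 N and keep it for half a second; 10 N or more by hand would crack the board). Then let go of the claw and swing the red-barred lever over centre until it lies fully home with the claw still hooked. Leave the phone, the jar and the screwdriver where they are.

Things in the scene. Friction and masses are not known exactly. Their poses are not given: they have to be found in the camera images.
- jig: Aluminium clamping jig fixed to the bench, base plate x -80 to +130, y -55 to +55 mm, top 12 mm up. Origin on the bench straight below the lever pivot; x points from pivot to keeper, y across, z up. The latch moves in its x-z plane at y 0. Between pivot and jaw a green circuit board sits in a sprung carrier (under 35 mm high) whose place along x varies by 10 mm and is not measured.
- pivot (a point): Centre of the lever's hinge axis, which runs along jig y, 42 mm above the bench.
- lever (a joint): Latch lever, rad: 0 = home, flat towards jig -x; 1.57 upright; 2.72 leaning furthest over towards the keeper. Light friction (0.02 N m): stays where left when slack. Loaded, the force to swing it (at the red bar) grows to some 5 to 12 N, then drops to nothing about 0.2 rad before home, and the latch pulls it home.
- red_bar (a point): Centre of the red cross bar at the lever's end: diameter 12 mm, 24 mm long along jig y. With lever angle q at jig x = -65 cos q, z = 42 + 65 sin q mm. Two lever plates, 20 mm across in all and 11 mm deep (5.5 mm each side of the line from pivot to bar), join it to the pivot. Push the bar or the plates with the fingertips from the keeper's side; a pinch may slip.
- claw: Steel claw, a bail of two 5 mm rods (y +-13 mm) hinged to the lever with light friction (stays where left). Origin at that hinge, 14 mm from the pivot: with lever angle q at jig x = -14 cos(q - 0.262), z = 42 + 14 sin(q - 0.262) mm, so the lever follows when the claw is pulled. Own x runs along the rods to the tooth; own z is up when hooked.
- tooth (a point): Centre of the claw's tooth, at claw own x 85, z 0 mm: a plate 4 mm thick, 32 mm wide, 14 mm high whose lower edge leans inwards 0.2 rad to match the keeper. Pulled back by the tab along the jaw's top, the claw and lever drag with 1 N (lever upright) to 4 N (leaning), and up to 10 N to break loose in the first 3 mm, before the keeper is met; keep the tooth only lightly pressed down meanwhile.
- tab (a point): Centre of the claw's yellow pull tab, at claw own x 85, z +26 mm (above the tooth): bar with domed ends, diameter 12 mm, 18 mm long along jig y, on a 10 mm wide post. Pinch its two ends (along jig y) from above, fingertips up to 18 mm below its centre; the claw can turn between the pads, so the tool may stay upright. A grip of 30 N holds it.
- jaw: Blue sliding jaw, 52 x 90 mm, top 40 mm above the bench. Origin 13 mm above the bench under the keeper's rear face; axes as the jig's. Starts with origin at jig x 89.5 to 90 (90 = outer stop), slides to jig -x with 1 N of friction, meets the board carrier after 1 to 11.5 mm, which then yields at 4.5 N per mm. Latched, it is some 20 mm in. When snug, the lever stands at 1.4 to 2.3 rad.
- keeper (a point): Middle of the rear (+x) face of the brass keeper: plate 5 mm thick, 18 mm wide, standing 12 mm above the jaw's top, its top leaning 0.2 rad to +x. The tooth sits behind this face, low on the jaw's top, which is flat for 22 mm behind it. With the lever at 2.65 rad and the claw let down, the tooth lands 3 to 4 mm behind the keeper.
- phone: Black phone lying on the bench, 150 x 72 x 9 mm; leave alone.
- flux_jar: Amber jar with blue cap, 42 mm in diameter, 42 mm high; leave alone.
- driver: Orange-handled screwdriver lying on the bench, 150 mm long; leave alone.

How it is judged:
By the outcome, as a careful person would: the job done as asked, in the order asked, and still so for the second after the job is handed in, with the robot touching nothing.
It also fails if it takes over 72 s, if anything falls off the work surface, if the arm or the gripper's body presses on something with over 40 N, if the wrist force passes 120 N, or if a joint passes its speed limit or range.

## Robot

A 7-joint arm with a two-finger parallel gripper is mounted at the origin on the work surface. World frame = base frame: x ahead of the robot, y to its left, z up, the work surface at z = 0. Lengths are in m, angles in rad, forces in N, time in s.
With the tool pointing down it reaches from about 0.425 to 0.875 m from the base axis. Payload 4.7 kg.
Tool frame: the origin (TCP) lies midway between the tips of the shut fingers; the grasp point (between the pads) lies 19 mm behind it (robot.pinch_z is the z of the grasp point in the tool frame, in m); z points along the fingers, y is the line along which they close (so a half turn about z gives the same grasp; the last joint's range is limited). The gripper opens to 87 mm and grips with 3 to 60 N. Pads are 19 mm wide; open, the fingers measure 117 mm over their backs; the gripper's body (75 mm by 190 mm) begins 51 mm behind the grasp point.
Start: joints at [-1.274, 0.321, -0.07, 1.45, 0.023, 1.371, -0.057], TCP at [0.181, 0.624, 0.223] pointing down, gripper open.
Joint ranges: [-2.86, 2.86], [-0.3, 2.09], [-1.38, 1.24], [0.06, 2.45], [-1.56, 4.7], [0.09, 2.05], [-2.69, 2.69]. Speed limits (rad/s): [2.57, 2.57, 3.14, 3.14, 3.14, 3.14, 3.14].

## Interface

Orientations are given as a unit quaternion [x, y, z, w].
In Python, from bench import robot, cam, readout, sign_off gives the robot as it stands (robot), with the cameras (cam), the job as plain functions and the readings (readout).
- The arm moves only by the shell command python3 drive.py [OPENING], which reads ROWS from standard input. ROWS is a JSON list of rows, 1 to 12 of them, each an object with the fields tx, ty, tz (the shift in shares of the most that a row can go, 1 being 50 mm), ax, ay, az (a rotation vector in shares of 90 degrees (1.0 is 90 degrees)); a field left out counts as zero; each row shifts and turns the commanded pose from where the row before left it, along the tool's axes as they then stand; what a row does not reach is not made up. A row lasts 1/10 s, in which the tool goes at most 0.05 m and 0.15 rad, less where a joint would pass 70% of its speed; a pose out of reach is approached as far as the arm can. OPENING is the finger opening in m, set as the command begins (- or left out keeps the last). The fingers move at their own pace and stop on an object; the grip force is fixed at half the most. Time passes only in rows, so rows that do not move let the fingers close. It prints the time, the measured TCP pose, the force, the opening and the grip force at its end. A shift or turn number past 1, either way, is cut back to 1. Input that does not fit is refused with a message, and nothing moves.
- readout.get_obs(): the state, without advancing time (a new reading comes with each control period).
- cam.camera(name): name is "side" or "top" or "wrist"; returns the picture (384x512x3 uint8, red, green, blue); there is no depth.
- cam.camera_model(name): a dict with "camera_matrix" (3x3 intrinsics, pixels), "rvec" (rotation vector, rad) and "tvec" (3), from world to camera coordinates, as OpenCV has them. Camera axes: x right, y down, z forward; pixel columns grow to the right and rows downward; lengths in m; the calibration is good to about 2 mm. A picture is of the moment at which its call begins: read the wrist's pose just before it. camera_model takes no time and is no camera call; for the wrist camera it gives the pose at the moment of the call.
- sign_off(): hands the job in; it is judged then, once.
The state is a dict: "clock": time; "joint_positions": joint angles; "dq": joint speeds; "tau": joint torques, N m; "tool_pos": TCP position; "tool_rot": TCP orientation; "force": force on the tool from outside, world axes, zero at the start; "ft_torque": the same for the moment, N m; "gripper_width": finger opening in m; "grip_force": force on a finger pad.
Only numpy, scipy, OpenCV 4.12 (cv2) and the standard library are available. Lean on these libraries where they do the work, as an engineer would, in place of code of your own. Each camera call takes 0.05 s, during which the arm holds its last target. There are 200 camera calls.

## Working session

There is one attempt and no reset: what is moved stays moved. The work goes in short steps, Python scripts to look and compute and a shell command to move; the robot and the scene stay as the last step left them, time stands still between calls to the robot, and variables do not carry over. Pictures are saved under pics/ and viewed, at most 10 in all, crops included, and the job is handed in when it is done.

```bash
ls; mkdir -p pics
python3 - <<'E'
from bench import robot, cam, readout, sign_off
import cv2, numpy as np
o=readout.get_obs(); print(o['clock'],o['tool_pos'],o['tool_rot'],o['gripper_width'],robot.pinch_z)
for n in ('side','top'):
    im=cam.camera(n); cv2.imwrite(f'pics/{n}0.png',im[:,:,::-1])
    m=cam.camera_model(n); R=cv2.Rodrigues(np.array(m['rvec'],float))[0]; print(n,-R.T@np.array(m['tvec']).ravel(),m['camera_matrix'])
a=cv2.imread('pics/side0.png');b=cv2.imread('pics/top0.png')
E
```

```text
bench.py
drive.py
pics
0.0 [0.18127021 0.62361315 0.22143161] [ 1.40894828e-01  9.90024076e-01 -9.84207136e-04 -8.64938495e-05] 0.08722827092451645 -0.0187
side [ 0.53813978 -0.60459082  0.77457071] [[495.55255863   0.         248.24470401]
 [  0.         495.55255863 188.37793591]
 [  0.           0.           1.        ]]
top [0.49636511 0.01800393 0.78620407] [[377.21254415   0.         257.72464641]
 [  0.         377.21254415 185.51783128]
 [  0.           0.           1.        ]]
```

View pics/top0.png

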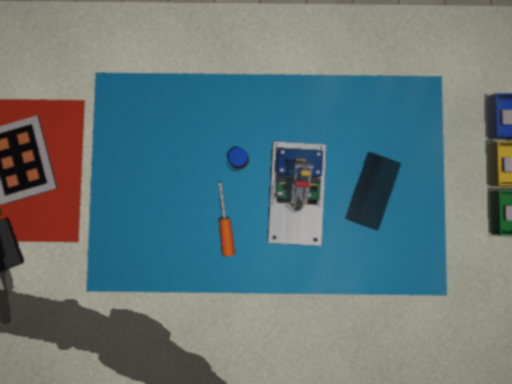

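View pics/side0.png

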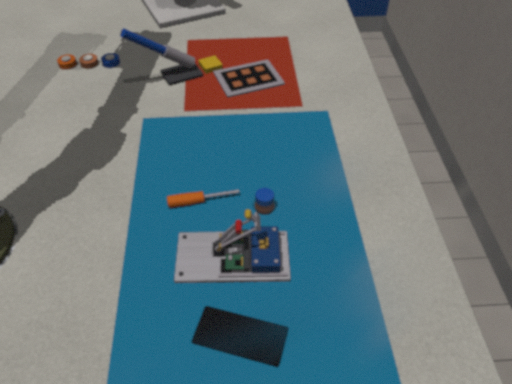

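The top view shows the jig at pixels (270–325, 143–244), with the jaw and keeper up (world +x). The red bar is near (302,184) and the yellow tab near (305,173). The side view shows the red bar near (239,227) and the tab near (249,214).

```bash
cat > h.py <<'E'
from bench import robot, cam, readout, sign_off
import cv2, numpy as np
from scipy.spatial.transform import Rotation as Rn
def model(n):
    m=cam.camera_model(n); return np.array(m['camera_matrix'],float),cv2.Rodrigues(np.array(m['rvec'],float))[0],np.array(m['tvec'],float).ravel()
def ray(M,uv):
    K,R,t=M; d=R.T@np.linalg.solve(K,[uv[0],uv[1],1.]); return -R.T@t,d/np.linalg.norm(d)
def plane(M,uv,z):
    c,d=ray(M,uv); return c+d*(z-c[2])/d[2]
def tri(L):
    A=np.zeros((3,3));b=np.zeros(3)
    for M,uv in L:
        c,d=ray(M,uv);P=np.eye(3)-np.outer(d,d);A+=P;b+=P@c
    X=np.linalg.solve(A,b); return X,[np.linalg.norm(np.cross(X-ray(M,uv)[0],ray(M,uv)[1])) for M,uv in L]
def proj(M,X):
    p=M[0]@(M[1]@np.array(X)+M[2]); return p[:2]/p[2]
RNG={'red':[((0,140,70),(6,255,255)),((174,140,70),(180,255,255))],'yel':[((20,120,90),(32,255,255))],'blue':[((108,130,40),(122,255,255))],'orange':[((7,150,100),(18,255,255))]}
def blobs(im,col,roi,mina=4):
    hsv=cv2.cvtColor(im,cv2.COLOR_RGB2HSV);m=sum(cv2.inRange(hsv,np.array(a),np.array(b)) for a,b in RNG[col])
    z=np.zeros_like(m);x0,y0,x1,y1=roi;z[y0:y1,x0:x1]=m[y0:y1,x0:x1]
    n,l,s,c=cv2.connectedComponentsWithStats(z)
    return sorted([(int(s[i,4]),c[i].round(1).tolist(),s[i,:4].tolist()) for i in range(1,n) if s[i,4]>=mina],reverse=True)
E
python3 - <<'E'
from h import *
ims={n:cv2.imread(f'pics/{n}0.png')[:,:,::-1].copy() for n in('side','top')}
for n,roi in(('top',(262,135,335,250)),('side',(170,195,300,290))):
    for c in('red','yel','blue'): print(n,c,blobs(ims[n],c,roi)[:4])
im=ims['top'];h=cv2.cvtColor(im,cv2.COLOR_RGB2HSV);w=cv2.inRange(h,(0,0,120),(180,60,255));z=np.zeros_like(w);z[135:250,262:335]=w[135:250,262:335]
cs=cv2.findContours(z,0,2)[0];c=max(cs,key=cv2.contourArea);r=cv2.minAreaRect(c);M=model('top')
print(r);B=[plane(M,p,.012) for p in cv2.boxPoints(r)];print(np.round(B,4))
a=cv2.resize(ims['top'][130:255,255:340],None,fx=4.6,fy=4.6,interpolation=2);b=cv2.resize(ims['side'][200:290,165:300],None,fx=3,fy=3,interpolation=2)
H=np.zeros((580,800,3),np.uint8);H[:a.shape[0],:a.shape[1]]=a;H[:b.shape[0],395:395+b.shape[1]]=b
cv2.imwrite('pics/c0.png',H[:,:,::-1])
E
```

```text
top red [(58, [301.9, 183.5], [296, 181, 13, 6])]
top yel [(41, [304.5, 172.6], [301, 170, 8, 6]), (4, [313.5, 184.0], [312, 184, 4, 1])]
top blue [(231, [284.2, 159.4], [277, 149, 21, 26]), (109, [317.1, 164.8], [313, 153, 9, 23]), (14, [290.4, 170.9], [288, 169, 6, 4]), (11, [298.7, 152.0], [296, 151, 6, 3])]
side red [(57, [238.0, 226.4], [236, 221, 5, 12])]
side yel [(41, [263.3, 243.3], [260, 239, 8, 9]), (35, [247.7, 213.7], [245, 210, 6, 8]), (5, [241.2, 261.4], [241, 260, 2, 4])]
side blue [(560, [265.3, 251.4], [252, 228, 28, 43]), (126, [263.7, 198.7], [256, 195, 17, 11])]
((296.9565124511719, 193.3094940185547), (53.35305404663086, 101.40194702148438), 3.077455520629883)
[[ 0.4346 -0.0024  0.012 ]
 [ 0.6431 -0.0119  0.012 ]
 [ 0.6383 -0.1224  0.012 ]
 [ 0.43   -0.1109  0.012 ]]
```

View pics/c0.png

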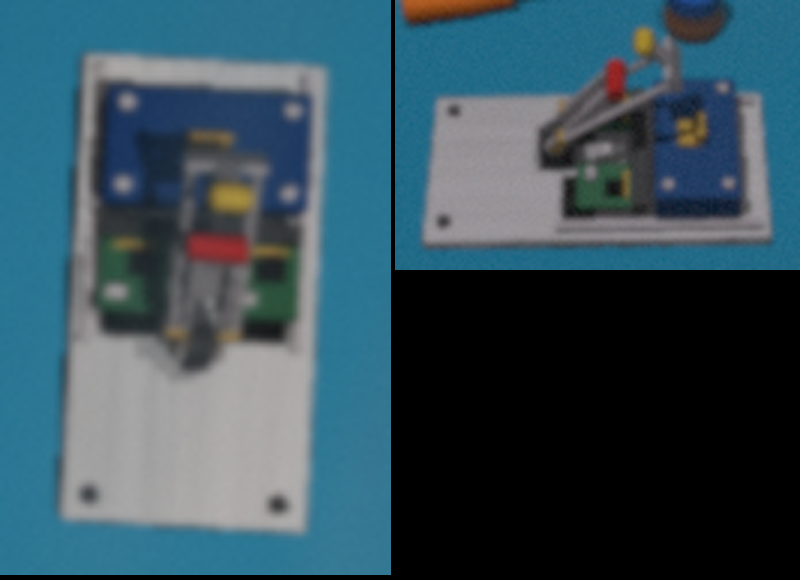

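The crop shows the claw raised over the jaw. Red bar and yellow tab are clear in both views, and the yellow keeper edge is visible at about (299,159) in the top view.

Run:
```python
from h import *
T,S=model('top'),model('side')
B=np.array([[.4346,-.0024],[.6431,-.0119],[.6383,-.1224],[.43,-.1109]])
ex=(B[1]+B[2]-B[0]-B[3]);ex/=np.linalg.norm(ex);ey=np.array([-ex[1],ex[0]])
O=B.mean(0)-.025*ex; print('jig',O,np.arctan2(ex[1],ex[0]))
J=lambda X:np.round([1e3*(X[:2]-O)@ex,1e3*(X[:2]-O)@ey,1e3*X[2]],1)
for n,a,b in(('red',(301.9,183.5),(238,226.4)),('tab',(304.5,172.6),(247.7,213.7))):
    X,e=tri([(T,a),(S,b)]);print(n,X.round(4),np.round(e,4),J(X))
print('keeper@50', J(plane(T,(299.5,159.5),.05)))
o=readout.get_obs();W=model('wrist');R=Rn.from_quat(o['tool_rot']).as_matrix()
c=-W[1].T@W[2];print('cam in tool',R.T@(c-o['tool_pos']),'axis',R.T@W[1][2],W[0][0,0],'toolaxes',R.round(3))
```

```text
jig [ 0.51153167 -0.060642  ] -0.05034130823164755
red [ 0.5486 -0.0623  0.0956] [0.0008 0.0008] [37.1  0.2 95.6]
tab [ 0.5655 -0.0628  0.1294] [0.0005 0.0005] [ 54.    0.5 129.4]
keeper@50 [88.6  2.4 50. ]
cam in tool [ 7.61994024e-02  4.22105266e-05 -1.61835633e-01] axis [-2.78744619e-01 -9.34728460e-04  9.60364808e-01] 321.3002294896842 toolaxes [[-0.96   0.279 -0.   ]
 [ 0.279  0.96  -0.002]
 [-0.    -0.002 -1.   ]]
```

Units first: shifts go in shares of 50 mm and turns go in shares of 90 degrees. So -0.037 m is -0.74, -0.023 m is -0.46, -0.117 rad is -0.0745.

```bash
echo '[{"tx":-0.46,"ty":-0.74,"az":-0.0745},{"tx":-0.46,"ty":-0.74,"az":-0.0738},{"tx":-0.46,"ty":-0.74},{"tx":-0.46,"ty":-0.74},{"tx":-0.46,"ty":-0.74},{"tx":-0.46,"ty":-0.74},{"tx":-0.46,"ty":-0.74},{"tx":-0.46,"ty":-0.74},{"tx":-0.46,"ty":-0.74}]' | python3 drive.py 0.06
python3 - <<'E'
from h import *
o=readout.get_obs();print(o['tool_pos'],o['tool_rot'],Rn.from_quat(o['tool_rot']).as_matrix().round(4))
R=Rn.from_quat(o['tool_rot']).as_matrix();print(R.T@(np.array([.5655,-.0628,.222])-o['tool_pos']))
E
```

```text
clock: 1.0
tool_pos: [0.3581, 0.2734, 0.2223]
tool_rot: [0.025, 1.0, 0.0, -0.0]
force: [0.5, -0.8, 0.9]
gripper_width: 0.0598
grip_force: 0.0
[0.35805405 0.2733882  0.22231069] [ 2.48336994e-02  9.99691592e-01  2.88734615e-06 -8.57070732e-05] [[-9.988e-01  4.970e-02 -2.000e-04]
 [ 4.970e-02  9.988e-01  0.000e+00]
 [ 2.000e-04  0.000e+00 -1.000e+00]]
[-2.23882574e-01 -3.25473414e-01  2.71800129e-04]
```

To row units: -0.037 m is -0.74, -0.036 m is -0.72.

```bash
echo '[{"tx":-0.5,"ty":-0.72},{"tx":-0.5,"ty":-0.72},{"tx":-0.5,"ty":-0.72},{"tx":-0.5,"ty":-0.72},{"tx":-0.5,"ty":-0.72},{"tx":-0.5,"ty":-0.72},{"tx":-0.5,"ty":-0.72},{"tx":-0.5,"ty":-0.72},{"tx":-0.48,"ty":-0.74},{},{}]' | python3 drive.py 0.045
python3 - <<'E'
from h import *
o=readout.get_obs();W=model('wrist');im=cam.camera('wrist');cv2.imwrite('pics/w0.png',im[:,:,::-1])
np.savez('w0.npz',K=W[0],R=W[1],t=W[2])
for c in('red','yel'):print(c,blobs(im,c,(0,0,512,384),15)[:4])
print(o['tool_pos'],'exp red,tab',proj(W,[.5486,-.0623,.0956]),proj(W,[.5655,-.0628,.1294]), o['force'])
E
```

```text
clock: 2.1
tool_pos: [0.5649, -0.0615, 0.2219]
tool_rot: [0.026, 1.0, -0.0, -0.001]
force: [0.1, -0.0, 0.3]
gripper_width: 0.0448
grip_force: 0.0
red [(312, [256.6, 171.3], [244, 165, 26, 13])]
yel [(291, [362.1, 284.3], [357, 257, 10, 53]), (197, [256.5, 198.1], [247, 193, 20, 11]), (94, [152.6, 298.6], [150, 289, 7, 21]), (48, [231.2, 164.0], [223, 163, 17, 3])]
[ 0.56487487 -0.06149179  0.22185966] exp red,tab [256.32518747 170.70589277] [256.58936763 199.09824849] [ 0.11768248 -0.01549259  0.31639589]
```

View pics/w0.png

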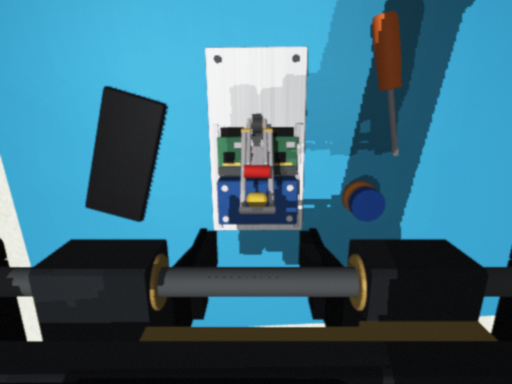

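The wrist view shows the tab at (256,198) and the red bar at (257,171), both within 1 px of prediction. Descending onto the tab.

To row units: 0.03 m is 0.6, 0.015 m is 0.3.

```bash
echo '[{"tx":-0.014,"ty":-0.026,"tz":0.6},{"tz":0.6},{"tz":0.6},{"tz":0.3},{},{}]' | python3 drive.py 0.04;  echo '[{},{},{},{},{}]' | python3 drive.py 0.008
python3 - <<'E'
from h import *
import pickle
im={n:cam.camera(n) for n in('top','side')}
rt=blobs(im['top'],'red',(270,140,335,250));rs=blobs(im['side'],'red',(200,195,300,260));print(rt,rs)
print(blobs(im['side'],'yel',(235,195,260,230)))
if rt and rs: print(tri([(model('top'),rt[0][1]),(model('side'),rs[0][1])]))
print(readout.get_obs()['tool_pos'])
E
```

```text
clock: 2.75
tool_pos: [0.5663, -0.0611, 0.1185]
tool_rot: [0.024, 1.0, 0.0, 0.001]
force: [0.5, -0.6, 0.7]
gripper_width: 0.0398
grip_force: 0.0
clock: 3.25
tool_pos: [0.566, -0.0624, 0.1179]
tool_rot: [0.025, 1.0, -0.0, 0.0]
force: [-0.6, -1.1, 0.3]
gripper_width: 0.0153
grip_force: 30.0
[] []
[]
[ 0.56582159 -0.06220327  0.11757632]
```

To row units: -0.0056 m is -0.112, 0.0052 m is 0.104.

```bash
echo '[{"tx":-0.096,"tz":0.072},{"tx":-0.098,"tz":0.072},{"tx":-0.112,"tz":0.104},{"tx":-0.112,"tz":0.104},{},{}]' | python3 drive.py
python3 - <<'E'
from h import *
O=np.array([.51153,-.06064]);a=-.0503;ex=np.array([np.cos(a),np.sin(a)])
im={n:cam.camera(n) for n in('top','side')}
v=np.hstack([cv2.resize(im['top'][130:250,262:342],None,fx=4.5,fy=4.5,interpolation=2),cv2.resize(im['side'][180:290,200:300],(432,540),interpolation=2)])
cv2.imwrite('pics/c1.png',v[:,:,::-1])
o=readout.get_obs();d=np.array(o['tool_pos']);print(1e3*(d[:2]-O)@ex,1e3*d[2],o['force'],o['gripper_width'])
E
```

```text
clock: 3.95
tool_pos: [0.5872, -0.0631, 0.0997]
tool_rot: [0.025, 1.0, -0.0, 0.0]
force: [1.5, -1.5, -0.3]
gripper_width: 0.0152
grip_force: 35.2
75.4942463075371 99.98733432088906 [ 2.04176759 -2.19472268 -1.32567618] 0.015310976261151138
```

View pics/c1.png

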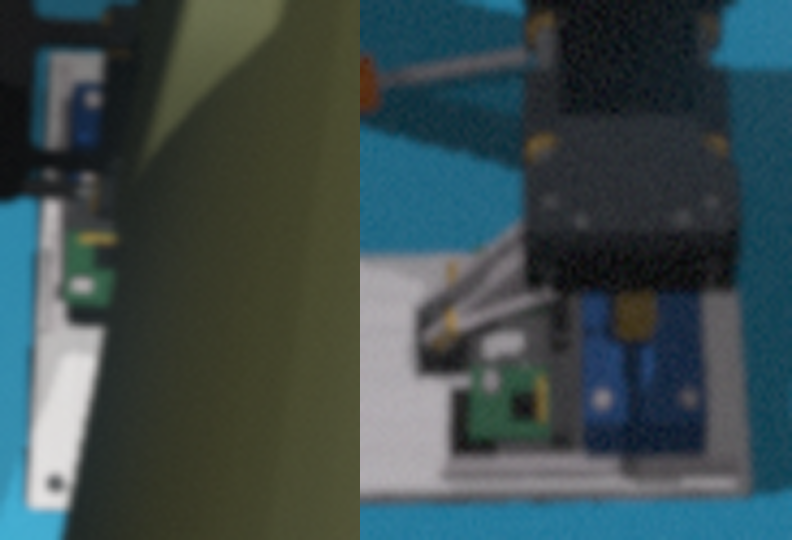

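The hand hides the tab, but the side view shows lever and rods swinging together toward the jaw. I'll use the wrist camera for the lever angle.

```bash
cat >> h.py <<'E'
O=np.array([.51153,-.06064]);_a=-.0503;EX=np.array([np.cos(_a),np.sin(_a)]);EY=np.array([-EX[1],EX[0]])
def st(save=None):
    W=model('wrist');o=readout.get_obs();im=cam.camera('wrist')
    p=np.array(o['tool_pos']);print('t %.2f jigTCP x %.1f y %.1f z %.1f Fx %.1f Fz %.1f w %.4f'%(o['clock'],1e3*(p[:2]-O)@EX,1e3*(p[:2]-O)@EY,1e3*p[2],np.array(o['force'])[:2]@EX,o['force'][2],o['gripper_width']))
    for k,roi in(('red',(150,20,360,330)),('yel',(225,20,290,330))):
        for b in blobs(im,k,roi,40)[:2]:
            c,d=ray(W,b[1]);s=-((c[:2]-O)@EY)/(d[:2]@EY) if 0 else None
            # intersect with circle about pivot axis (bar) : parametrise q, least angular miss
            if k=='red':
                qs=np.linspace(-.2,2.8,3001);X=np.c_[O+np.outer(-.065*np.cos(qs),EX),.042+.065*np.sin(qs)]
                e=np.linalg.norm(np.cross(X-c,d),axis=1);i=e.argmin();print('red',b[:2],b[2],'q %.3f miss %.4f'%(qs[i],e[i]))
            else: print(k,b)
    if save: cv2.imwrite(save,im[:,:,::-1])
    return o,im,W
E
python3 -c "
from h import *
st('pics/w1.png')"
```

```text
t 4.05 jigTCP x 75.5 y 1.4 z 100.0 Fx 2.1 Fz -1.3 w 0.0153
red (878, [256.7, 185.4]) [235, 175, 44, 22] q 2.300 miss 0.0006
yel (506, [257.8, 251.4], [244, 242, 30, 19])
yel (77, [275.7, 111.5], [268, 109, 15, 7])
```

View pics/w1.png

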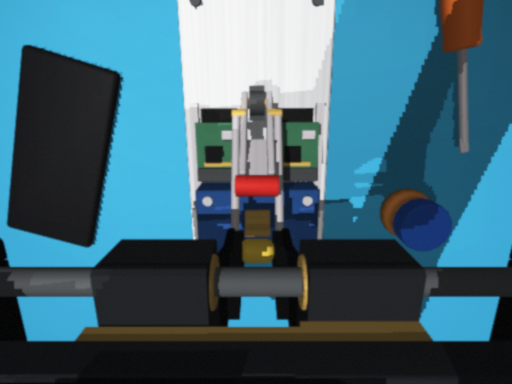

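The wrist view shows the red bar at (257,185) and the gripped tab at (258,251). The lever is following, at about 2.3 rad. I'll continue the arc.

To row units: 0.0087 m is 0.174, 0.006 m is 0.12.

```bash
echo '[{"tx":-0.096,"tz":0.12},{"tx":-0.096,"tz":0.12},{"tx":-0.104,"tz":0.174},{},{}]' | python3 drive.py; python3 -c "
from h import *
st()"
```

```text
clock: 4.6
tool_pos: [0.6013, -0.0637, 0.0785]
tool_rot: [0.025, 1.0, -0.0, -0.001]
force: [0.8, -1.8, -0.9]
gripper_width: 0.0156
grip_force: 35.0
t 4.60 jigTCP x 89.8 y 1.5 z 78.5 Fx 0.9 Fz -0.9 w 0.0156
red (1236, [256.5, 165.4]) [231, 153, 52, 25] q 2.277 miss 0.0007
yel (507, [257.9, 252.3], [243, 243, 31, 20])
yel (161, [259.0, 204.0], [248, 200, 23, 8])
```

To row units: -0.0015 m is -0.03.

```bash
echo '[{"tx":-0.03},{"tx":-0.03},{},{}]' | python3 drive.py; python3 -c "
from h import *
st()"
```

```text
clock: 5.05
tool_pos: [0.6025, -0.0637, 0.0781]
tool_rot: [0.025, 1.0, 0.0, -0.002]
force: [-5.1, -2.5, -4.7]
gripper_width: 0.0149
grip_force: 34.8
t 5.05 jigTCP x 91.1 y 1.6 z 78.1 Fx -5.0 Fz -4.7 w 0.0149
red (1142, [256.5, 170.9]) [232, 159, 50, 24] q 2.380 miss 0.0007
yel (468, [258.0, 252.1], [244, 244, 30, 18])
yel (251, [259.1, 204.0], [248, 199, 23, 11])
```

To row units: -0.0015 m is -0.03.

```bash
echo '[{"tx":-0.03,"tz":0.03},{"tx":-0.03,"tz":0.03},{},{}]' | python3 drive.py; python3 -c "
from h import *
st()"
```

```text
clock: 5.5
tool_pos: [0.6056, -0.0638, 0.0753]
tool_rot: [0.025, 1.0, 0.0, -0.002]
force: [-5.7, -2.0, -3.4]
gripper_width: 0.0155
grip_force: 34.9
t 5.50 jigTCP x 94.1 y 1.6 z 75.3 Fx -5.6 Fz -3.4 w 0.0155
red (971, [256.6, 178.8]) [234, 168, 46, 22] q 2.611 miss 0.0008
yel (455, [258.1, 252.2], [244, 243, 30, 19])
yel (362, [257.6, 202.5], [245, 196, 26, 14])
```

To row units: 0.003 m is 0.06, -0.0015 m is -0.03.

```bash
echo '[{"tx":-0.03,"tz":0.06},{"tx":-0.022,"tz":0.06},{},{}]' | python3 drive.py; python3 -c "
from h import *
st()"
```

```text
clock: 5.95
tool_pos: [0.6088, -0.0639, 0.0698]
tool_rot: [0.025, 1.0, 0.0, -0.001]
force: [-5.7, -2.4, -2.2]
gripper_width: 0.0153
grip_force: 30.6
t 5.95 jigTCP x 97.3 y 1.6 z 69.8 Fx -5.6 Fz -2.2 w 0.0153
red (999, [256.5, 177.7]) [234, 167, 47, 23] q 2.691 miss 0.0007
yel (457, [257.7, 201.0], [244, 193, 28, 17])
yel (444, [258.1, 252.0], [244, 244, 30, 17])
```

To row units: 0.0025 m is 0.05, 0.002 m is 0.04.

```bash
echo '[{"tx":-0.006,"tz":0.05},{"tx":-0.004,"tz":0.04},{},{}]' | python3 drive.py; python3 -c "
from h import *
st()"
```

```text
clock: 6.4
tool_pos: [0.6105, -0.064, 0.0659]
tool_rot: [0.025, 1.0, 0.0, -0.0]
force: [-4.2, -1.5, -2.5]
gripper_width: 0.0149
grip_force: 30.6
t 6.40 jigTCP x 99.0 y 1.6 z 65.9 Fx -4.2 Fz -2.5 w 0.0149
red (1048, [256.5, 176.4]) [233, 165, 48, 24] q 2.701 miss 0.0008
yel (467, [257.7, 199.9], [244, 192, 28, 17])
yel (466, [258.0, 251.9], [243, 243, 31, 19])
```

To row units: 0.002 m is 0.04.

```bash
echo '[{"tz":0.04},{"tz":0.04},{},{}]' | python3 drive.py; python3 -c "
from h import *
st('pics/w2.png')"
```

```text
clock: 6.85
tool_pos: [0.6118, -0.0641, 0.0623]
tool_rot: [0.025, 1.0, -0.0, 0.001]
force: [0.7, -2.5, -0.7]
gripper_width: 0.0152
grip_force: 33.8
t 6.85 jigTCP x 100.3 y 1.6 z 62.3 Fx 0.9 Fz -0.7 w 0.0152
red (1109, [256.4, 175.3]) [232, 164, 50, 24] q 2.690 miss 0.0008
yel (511, [256.5, 200.0], [241, 192, 31, 17])
yel (450, [257.4, 252.6], [244, 244, 30, 18])
```

To row units: 0.0015 m is 0.03.

```bash
echo '[{"tz":0.03},{},{}]' | python3 drive.py; python3 -c "
from h import *
st('pics/w3.png')"
```

```text
clock: 7.2
tool_pos: [0.6121, -0.064, 0.061]
tool_rot: [0.025, 1.0, -0.0, 0.002]
force: [2.7, -1.8, 0.6]
gripper_width: 0.0155
grip_force: 32.1
t 7.20 jigTCP x 100.6 y 1.7 z 61.0 Fx 2.8 Fz 0.6 w 0.0155
red (1123, [256.4, 175.2]) [232, 164, 50, 24] q 2.686 miss 0.0008
yel (517, [256.3, 199.9], [241, 192, 31, 17])
yel (480, [258.2, 252.3], [243, 243, 31, 19])
```

View pics/w3.png

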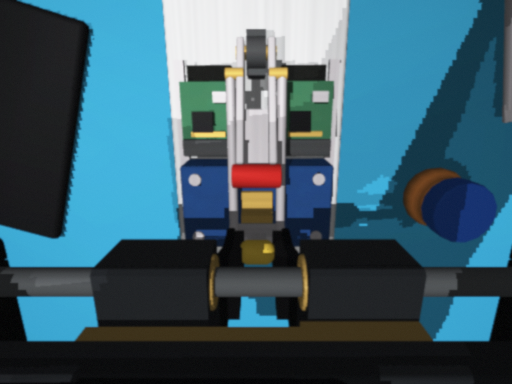

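Keeper brass shows at (257,200), with the tab behind it at (258,252) and light contact, so the tooth is down on the jaw. Drawing back now.

To row units: 0.001 m is 0.02.

```bash
echo '[{"tx":0.02},{"tx":0.02},{}]' | python3 drive.py;echo '[{"tx":0.01},{"tx":0.01},{}]' | python3 drive.py; python3 -c "
from h import *
st()"
```

```text
clock: 7.55
tool_pos: [0.6116, -0.064, 0.0618]
tool_rot: [0.025, 1.0, -0.0, 0.003]
force: [6.4, -3.3, 1.4]
gripper_width: 0.0153
grip_force: 33.4
clock: 7.85
tool_pos: [0.6108, -0.064, 0.062]
tool_rot: [0.025, 1.0, -0.0, 0.003]
force: [6.3, -2.5, 1.9]
gripper_width: 0.0158
grip_force: 33.0
t 7.85 jigTCP x 99.3 y 1.6 z 62.0 Fx 6.4 Fz 1.9 w 0.0158
red (1258, [256.1, 172.6]) [230, 160, 53, 26] q 2.561 miss 0.0007
yel (490, [257.9, 252.9], [243, 244, 31, 19])
yel (453, [256.3, 200.0], [241, 193, 31, 15])
```

To row units: 0.0005 m is 0.01.

```bash
echo '[{"tx":0.01},{"tx":0.01},{}]' | python3 drive.py;echo '[{"tx":0.01},{"tx":0.01},{}]' | python3 drive.py; python3 -c "
from h import *
st()"
```

```text
clock: 8.2
tool_pos: [0.6096, -0.0639, 0.0619]
tool_rot: [0.025, 1.0, -0.0, 0.003]
force: [6.2, -2.6, 1.7]
gripper_width: 0.0153
grip_force: 33.4
clock: 8.5
tool_pos: [0.608, -0.0638, 0.0617]
tool_rot: [0.025, 1.0, -0.0, 0.003]
force: [4.5, -2.7, 3.0]
gripper_width: 0.0155
grip_force: 34.5
t 8.50 jigTCP x 96.5 y 1.7 z 61.7 Fx 4.6 Fz 3.0 w 0.0155
red (1686, [255.9, 155.4]) [225, 142, 62, 28] q 2.254 miss 0.0007
yel (527, [257.8, 252.6], [243, 243, 31, 20])
yel (477, [256.4, 201.5], [241, 193, 31, 17])
```

To row units: 0.0005 m is 0.01, -0.0003 m is -0.006.

```bash
echo '[{"tx":0.01,"tz":-0.006},{"tx":0.01,"tz":-0.004},{}]' | python3 drive.py; python3 -c "
from h import *
st()";echo '[{"tx":0.01},{"tx":0.01},{}]' | python3 drive.py; python3 -c "
from h import *
st('pics/w4.png')"
```

```text
clock: 8.85
tool_pos: [0.6065, -0.0638, 0.0619]
tool_rot: [0.025, 1.0, -0.0, 0.002]
force: [4.8, -2.3, 2.4]
gripper_width: 0.0154
grip_force: 34.3
t 8.85 jigTCP x 95.0 y 1.6 z 61.9 Fx 4.9 Fz 2.4 w 0.0154
red (1837, [255.9, 144.8]) [224, 130, 64, 30] q 2.135 miss 0.0007
yel (516, [257.6, 252.9], [243, 243, 31, 20])
yel (456, [256.8, 200.5], [242, 193, 30, 16])
clock: 9.2
tool_pos: [0.6062, -0.0638, 0.062]
tool_rot: [0.025, 1.0, -0.0, 0.003]
force: [5.6, -2.3, 1.4]
gripper_width: 0.0152
grip_force: 33.4
t 9.20 jigTCP x 94.7 y 1.6 z 62.0 Fx 5.7 Fz 1.4 w 0.0152
red (1871, [255.9, 142.8]) [224, 128, 65, 31] q 2.113 miss 0.0007
yel (523, [257.3, 253.0], [243, 243, 31, 20])
yel (462, [257.0, 200.6], [242, 193, 30, 16])
```

View pics/w4.png

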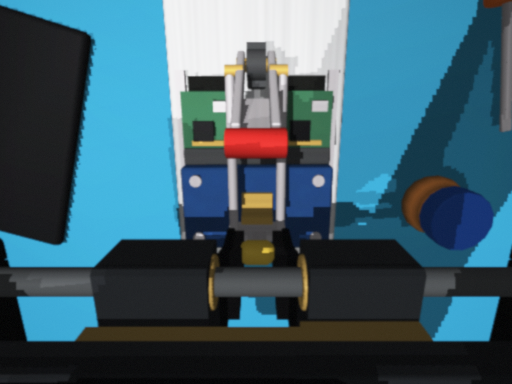

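```bash
cat >> h.py <<'E'
def jaw(im,W):
    h=cv2.cvtColor(im,cv2.COLOR_RGB2HSV);m=cv2.inRange(h,(108,130,40),(122,255,255))
    r=[]
    for c in list(range(186,222,2))+list(range(294,328,2)):
        k=np.flatnonzero(m[120:230,c]);
        if len(k)>15:r.append(plane(W,(c,120+k[0]-.5),.04))
    r=np.array(r);v=1e3*(r[:,:2]-O)@EX;print('jaw front x %.2f sd %.2f'%(np.median(v),v.std()))
E
python3 - <<'E'
from h import *
W=model('wrist');p=np.array(readout.get_obs()['tool_pos'])
im=cv2.imread('pics/w4.png')[:,:,::-1].copy();jaw(im,W)
for f,q in(('w3',[.6121,-.064,.061]),('w2',[.6118,-.0641,.0623])):
    im=cv2.imread(f'pics/{f}.png')[:,:,::-1].copy()
    c=-W[1].T@W[2]+np.array(q)-p; jaw(im,(W[0],W[1],-W[1]@c))
E
```

```text
jaw front x 53.32 sd 0.20
jaw front x 56.14 sd 0.61
jaw front x 56.08 sd 0.66
```

To row units: 0.0005 m is 0.01.

```bash
echo '[{"tx":0.01},{}]' | python3 drive.py; python3 -c "
from h import *
o,im,W=st();jaw(im,W)"
```

```text
clock: 9.45
tool_pos: [0.606, -0.0638, 0.0621]
tool_rot: [0.025, 1.0, -0.0, 0.003]
force: [6.3, -3.2, 1.8]
gripper_width: 0.0151
grip_force: 32.9
t 9.45 jigTCP x 94.5 y 1.6 z 62.1 Fx 6.5 Fz 1.8 w 0.0151
red (1908, [255.8, 141.5]) [224, 127, 65, 31] q 2.099 miss 0.0007
yel (536, [257.9, 252.6], [243, 242, 31, 21])
yel (462, [257.0, 200.6], [242, 193, 30, 16])
jaw front x 53.19 sd 0.30
```

To row units: 0.0005 m is 0.01.

```bash
echo '[{"tx":0.01},{}]' | python3 drive.py; echo '[{}]' | python3 drive.py; python3 -c "
from h import *
o,im,W=st();jaw(im,W)"
```

```text
clock: 9.7
tool_pos: [0.6059, -0.0638, 0.0622]
tool_rot: [0.025, 1.0, -0.0, 0.004]
force: [7.5, -2.5, 1.5]
gripper_width: 0.0152
grip_force: 34.3
clock: 9.8
tool_pos: [0.6058, -0.0638, 0.0622]
tool_rot: [0.025, 1.0, -0.0, 0.004]
force: [7.2, -2.9, 1.8]
gripper_width: 0.0154
grip_force: 33.8
t 9.80 jigTCP x 94.3 y 1.6 z 62.2 Fx 7.4 Fz 1.8 w 0.0154
red (1917, [255.8, 140.3]) [224, 125, 65, 31] q 2.086 miss 0.0007
yel (534, [257.9, 252.7], [243, 243, 31, 20])
yel (463, [257.0, 200.6], [242, 193, 30, 16])
jaw front x 53.02 sd 0.23
```

To row units: 0.0003 m is 0.006.

```bash
echo '[{"tx":0.006},{}]' | python3 drive.py; for i in 1 2 3 4 5 6 7; do echo '[{}]' | python3 drive.py | grep force:; done
```

```text
clock: 10.05
tool_pos: [0.6057, -0.0638, 0.0623]
tool_rot: [0.025, 1.0, -0.0, 0.004]
force: [7.5, -2.4, 1.7]
gripper_width: 0.0152
grip_force: 34.4
force: [6.8, -2.7, 0.9]
grip_force: 34.5
force: [6.7, -2.6, 0.6]
grip_force: 34.4
force: [7.7, -2.6, 1.0]
grip_force: 34.1
force: [6.4, -2.1, 0.9]
grip_force: 33.7
force: [8.2, -2.2, 1.0]
grip_force: 33.3
force: [7.9, -1.8, 1.3]
grip_force: 32.9
force: [8.0, -3.3, 0.6]
grip_force: 32.7
```

To row units: 0.0003 m is 0.006.

```bash
echo '[{"tx":0.006},{}]' | python3 drive.py|grep ' force\|^force'; for i in 1 2 3 4 5 6 7 8; do echo '[{}]' | python3 drive.py | grep ^force:; done;  python3 -c "
from h import *
o,im,W=st();jaw(im,W)"
```

```text
force: [8.4, -2.4, -0.1]
force: [9.6, -2.2, 0.7]
force: [8.3, -2.3, -0.3]
force: [8.2, -2.3, 0.4]
force: [8.8, -3.6, 0.9]
force: [8.2, -2.7, 0.5]
force: [7.7, -1.5, 0.4]
force: [7.5, -2.5, -0.2]
force: [7.1, -2.6, 0.9]
t 11.75 jigTCP x 94.0 y 1.6 z 62.2 Fx 7.2 Fz 0.9 w 0.0153
red (1980, [255.8, 137.7]) [223, 122, 66, 32] q 2.061 miss 0.0007
yel (540, [257.8, 252.8], [243, 243, 31, 20])
yel (491, [257.0, 201.1], [242, 193, 30, 17])
jaw front x 52.70 sd 0.14
```

Held about 8 N for 0.9 s with the tooth hooked. Now I'll let go, lift, close the fingers, and come down behind the red bar.

Units first: shifts go in shares of 50 mm and turns go in shares of 90 degrees. So -0.03 m is -0.6, -0.02 m is -0.4.

```bash
echo '[{},{},{}]' | python3 drive.py 0.04; echo '[{"tz":-0.4},{"tz":-0.6},{"tz":-0.6},{}]' | python3 drive.py; python3 -c "
from h import *
o,im,W=st('pics/w5.png');jaw(im,W)"
```

```text
clock: 12.1
tool_pos: [0.6009, -0.0625, 0.0601]
tool_rot: [0.025, 1.0, 0.001, -0.001]
force: [-1.1, 0.5, -1.0]
gripper_width: 0.0316
grip_force: 0.1
clock: 12.5
tool_pos: [0.6039, -0.0635, 0.1446]
tool_rot: [0.025, 1.0, 0.001, 0.003]
force: [0.6, -0.0, 0.4]
gripper_width: 0.0401
grip_force: 0.0
t 12.50 jigTCP x 92.4 y 1.8 z 144.6 Fx 0.7 Fz 0.4 w 0.0401
red (685, [256.3, 130.3]) [237, 121, 39, 19] q 2.117 miss 0.0007
yel (442, [256.2, 179.1], [246, 169, 22, 21])
yel (291, [256.7, 203.8], [245, 197, 24, 15])
jaw front x 54.53 sd 0.57
```

View pics/w5.png

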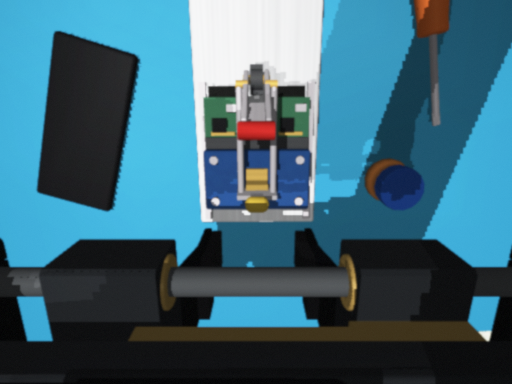

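The tooth is still hooked behind the keeper: keeper at (256,179), tooth and tab at (257,200), lever about 2.12 rad. Moving behind the bar.

To row units: 0.0385 m is 0.77, 0.026 m is 0.52.

```bash
echo '[{"tx":0.77,"ty":0.02},{},{},{"tz":0.52},{"tz":0.52},{},{}]' | python3 drive.py 0; python3 -c "
from h import *
o,im,W=st();jaw(im,W)"
```

```text
clock: 13.25
tool_pos: [0.5637, -0.0607, 0.0886]
tool_rot: [0.025, 1.0, -0.0, -0.001]
force: [0.4, -0.4, 0.1]
gripper_width: 0.001
grip_force: 0.0
t 13.25 jigTCP x 52.1 y 2.6 z 88.6 Fx 0.4 Fz 0.1 w 0.0010
red (1004, [254.2, 219.0]) [230, 208, 49, 23] q 2.094 miss 0.0006
yel (191, [276.9, 284.1], [275, 258, 5, 52])
yel (112, [238.8, 288.6], [237, 268, 4, 40])Traceback (most recent call last):
  File "<string>", line 3, in <module>
    o,im,W=st();jaw(im,W)
                ~~~^^^^^^
  File "h.py", line 43, in jaw
    r=np.array(r);v=1e3*(r[:,:2]-O)@EX;print('jaw front x %.2f sd %.2f'%(np.median(v),v.std()))
                         ~^^^^^^
IndexError: too many indices for array: array is 1-dimensional, but 2 were indexed
```

To row units: 0.009 m is 0.18, -0.0015 m is -0.03.

```bash
echo '[{"tx":0.18,"ty":-0.03,"tz":-0.03},{"tx":0.18,"tz":-0.03},{"tx":0.18,"tz":-0.02},{"tx":0.18,"tz":-0.02},{}]' | python3 drive.py 0; python3 -c "
from h import *
st()"
```

```text
clock: 13.8
tool_pos: [0.5307, -0.0608, 0.0973]
tool_rot: [0.025, 1.0, 0.001, 0.005]
force: [6.0, -0.7, 4.2]
gripper_width: 0.0009
grip_force: 3.0
t 13.80 jigTCP x 19.1 y 0.8 z 97.3 Fx 6.0 Fz 4.2 w 0.0009
red (898, [257.9, 224.4]) [234, 213, 48, 22] q 1.605 miss 0.0007
yel (196, [275.5, 284.6], [274, 258, 5, 52])
yel (169, [257.8, 323.3], [247, 320, 23, 8])
```

To row units: 0.008 m is 0.16, 0.001 m is 0.02.

```bash
echo '[{"tx":0.16,"tz":0.02},{"tx":0.16,"tz":0.02},{"tx":0.16,"tz":0.02},{}]' | python3 drive.py 0; python3 -c "
from h import *
st()"
```

```text
clock: 14.25
tool_pos: [0.5081, -0.0596, 0.0946]
tool_rot: [0.025, 1.0, 0.001, 0.006]
force: [7.8, -0.4, 5.1]
gripper_width: 0.0006
grip_force: 4.6
t 14.25 jigTCP x -3.5 y 0.8 z 94.6 Fx 7.8 Fz 5.1 w 0.0006
red (1008, [257.4, 218.3]) [233, 208, 49, 22] q 1.207 miss 0.0004
yel (173, [275.4, 284.6], [273, 258, 5, 52])
yel (68, [239.8, 298.0], [238, 289, 5, 20])
```

To row units: 0.0095 m is 0.19, 0.009 m is 0.18.

```bash
echo '[{"tx":0.19,"tz":0.08},{"tx":0.18,"tz":0.11},{"tx":0.15,"tz":0.14},{}]' | python3 drive.py 0; python3 -c "
from h import *
st()"
```

```text
clock: 14.7
tool_pos: [0.4793, -0.0583, 0.0762]
tool_rot: [0.025, 1.0, 0.001, 0.003]
force: [3.8, -1.2, 3.9]
gripper_width: 0.0004
grip_force: 2.7
t 14.70 jigTCP x -32.3 y 0.7 z 76.2 Fx 3.8 Fz 3.9 w 0.0004
red (892, [257.6, 207.9]) [234, 198, 47, 21] q 0.566 miss 0.0005
yel (179, [275.6, 284.6], [274, 258, 5, 52])
yel (123, [239.9, 285.9], [238, 262, 4, 46])
```

To row units: 0.01 m is 0.2, 0.008 m is 0.16.

```bash
echo '[{"tx":0.1,"tz":0.16},{"tx":0.08,"tz":0.2},{"tx":0.04,"tz":0.2},{}]' | python3 drive.py 0; python3 -c "
from h import *
st()"
```

```text
clock: 15.15
tool_pos: [0.4659, -0.0572, 0.0474]
tool_rot: [0.025, 1.0, 0.001, -0.001]
force: [-5.0, 0.2, 18.9]
gripper_width: 0.0007
grip_force: 9.2
t 15.15 jigTCP x -45.7 y 1.2 z 47.4 Fx -5.0 Fz 18.9 w 0.0007
red (751, [257.0, 207.6]) [235, 199, 44, 19] q -0.074 miss 0.0005
yel (174, [275.6, 284.9], [274, 258, 5, 52])
```

To row units: -0.04 m is -0.8, -0.02 m is -0.4.

```bash
echo '[{"tz":-0.4},{"tz":-0.8},{"tz":-0.8},{"tz":-0.8},{"tz":-0.8},{},{}]' | python3 drive.py; python3 -c "
from h import *
st()
a=cam.camera('wrist');b=cam.camera('side')
v=np.hstack([cv2.resize(a[90:384,150:362],(400,555),interpolation=2),cv2.resize(b[195:290,170:300],(400,292),interpolation=2) if 0 else np.pad(cv2.resize(b[185:295,170:300],(400,338)),((0,217),(0,0),(0,0)))])
cv2.imwrite('pics/f.png',v[:,:,::-1])"
```

```text
clock: 15.9
tool_pos: [0.4661, -0.0571, 0.2258]
tool_rot: [0.025, 1.0, 0.0, -0.001]
force: [0.8, 0.4, -0.7]
gripper_width: 0.0008
grip_force: 0.0
t 15.90 jigTCP x -45.6 y 1.2 z 225.8 Fx 0.8 Fz -0.7 w 0.0008
red (208, [257.3, 156.4]) [247, 152, 22, 10] q -0.065 miss 0.0004
yel (194, [275.6, 284.9], [273, 258, 6, 52])
yel (67, [240.3, 289.0], [239, 275, 3, 29])
```

View pics/f.png

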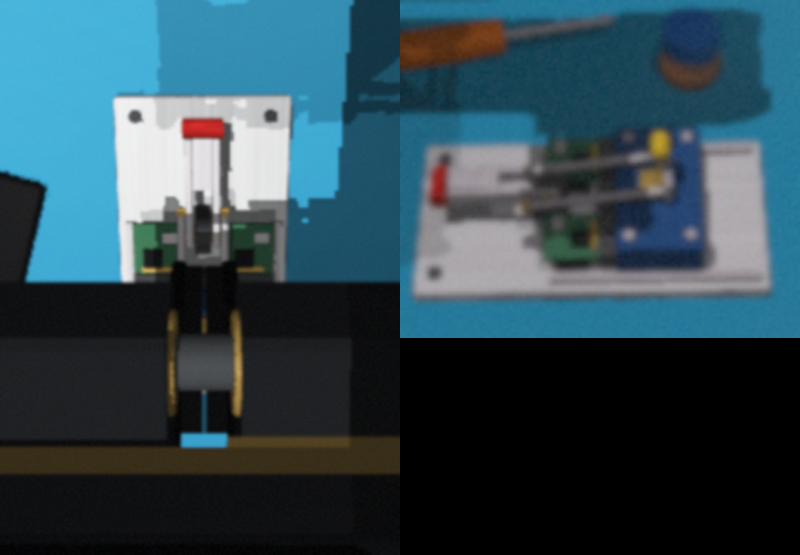

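The lever lies flat, with the red bar at the far -x end. The claw is still hooked on the keeper, the jaw is drawn in against the board, and jar, driver and phone are untouched. Handing in.

```bash
python3 -c "
from bench import robot, cam, readout, sign_off
print(sign_off())"
```

```text
the job is handed in; nothing more can be done
None
```

The board is clamped: I drew the claw back by hand at about 8 N for 0.9 s (one noisy reading touched 9.6 N), let go, swung the lever fully home with the tooth still hooked, left the phone, jar and screwdriver untouched, and handed the job in about 16 s into the 72 s limit.

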